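# Seat a printing block on its parallels in the engraving vise

## Robot

A 6-joint arm with a two-finger parallel gripper is mounted at the origin on the work surface. World frame = base frame: x ahead of the robot, y to its left, z up, the work surface at z = 0. Lengths are in mm, angles in rad, forces in N, time in s.
With the tool pointing down it reaches from about 200 to 875 mm from the base axis. Payload 3.4 kg.
Tool frame: the origin (TCP) lies where the fingers leave the gripper's body, on its centre line; the fingertips stand 97 mm ahead of it and the grasp point (between the pads) lies 78 mm ahead of it (bot.grip_point_offset is the distance from the TCP to the grasp point, in mm); z points along the fingers, y is the line along which they close (so a half turn about z gives the same grasp; the last joint's range is limited). The gripper opens to 94 mm and grips with 3 to 60 N. Pads are 16 mm wide; open, the fingers measure 119 mm over their backs; the gripper's body (75 mm by 177 mm) begins 78 mm behind the grasp point.
Start: joints at [-1.417, 0.276, 1.505, -0, 1.361, -0.121], TCP at [156.026, -553.454, 302.693] pointing down, gripper open.
Joint ranges: [-2.89, 2.89], [-0.75, 2.08], [0.22, 2.7], [-1.18, 4.32], [0.11, 2.71], [-2.7, 2.7]. Speed limits (rad/s): [2.57, 2.57, 3.14, 3.14, 3.14, 3.14].

## Interface

Orientations are given as a rotation vector (axis times angle).
In Python, from plant import telemetry, cams, bot gives the robot as it stands.
- The arm moves only by the tool carry_out, never from a script. Its argument "targets" is a list of rows, each an object of numbers: "x", "y", "z": the shift along the tool's x, y, z in mm; "roll": the turn about the tool's z in degrees; "grip": the opening in per cent of the stroke, from 0 (shut) to 100 (fully open). A call has 1 to 20 rows; each row shifts and turns the commanded pose from where the row before left it, along the tool's axes as they then stand; what a row does not reach is not made up. A row lasts 1/12 s, in which the tool goes at most 41.7 mm and 7.16 degrees, less where a joint would pass 70% of its speed; a pose out of reach is approached as far as the arm can. A call is refused whole if a number of a shift passes 41.7 or a number of a turn 7.16, either way. A call with a gripper value outside its range is refused whole. The fingers move at their own pace and stop on an object; "squeeze" is the grip in N (left out, the last holds). Time passes only in rows, so rows that do not move let the fingers close. It gives the time, the measured TCP pose, the force, the opening and the grip force at its end, in the units of the state.
- telemetry.observe(): the state, without advancing time (a new reading comes with each control period).
- cams.camera(name): name is "side" or "top"; returns a dict with "color" (400x640x3 uint8, blue, green, red), "intrinsics" (3x3 intrinsics, pixels), "k1" (the pictures are not rectified: a ray, as slopes to the right and down, at radius r is drawn at 1 + k1 r^2 times it, then the intrinsics apply), "R" (3x3) and "t" (3): a world point X has camera coordinates R X + t. Camera axes: x right, y down, z forward; pixel columns grow to the right and rows downward; lengths in mm; the calibration is good to about 2 mm. A picture is of the moment at which its call begins. There is no depth.
- bot.job_done(): hands the job in; it is judged then, once.
The state is a dict: "t": time; "joint_positions": joint angles; "joint_velocities": joint speeds; "joint_efforts": joint torques, N m; "position": TCP position; "tool_rot": TCP orientation; "wrist_force": force on the tool from outside, world axes, zero at the start; "wrist_torque": the same for the moment, N m; "width": opening from 0.0 (shut) to 1.0 (fully open); "finger_force": force on a finger pad.
Only numpy, scipy, OpenCV 4.12 (cv2) and the standard library are available. Lean on these libraries where they do the work, as an engineer would, in place of code of your own. Each camera call takes 0.05 s, during which the arm holds its last target. There are 200 camera calls.

## Task

The printing block is gripped too high in the vise, and the blue and red parallels under it stick out. Push both parallels in until their near ends are flush with the near end of the vise bed, then tap the block down gently with the closed fingers until both parallels are trapped and no longer slide. Finish with a light test push on the near end of the blue parallel and then of the red one: neither may slide, and all else on the table stays where it is.

Things in the scene. Friction and masses are not known exactly. Their poses are not given: they have to be found in the camera images.
- vise: Low green vise, bolted down, already tight (do not turn its screw). Origin: on the table (z = 0) under the middle of the jaws; x along the jaws, away from the robot at yaw 0; z up. Jaws x -50 to 50 mm, tops 74 mm above the table, faces at y = -30 and 30, each jaw 34 mm thick. A rib 28 mm wide, 10 mm high lies between the parallels. The screw juts out at -y to y = -130, 56 mm up.
- bed_end (a point): Middle of the top edge of the near end of the vise's steel bed: x = -90, y = 0, z = 40 mm in the vise's frame. The end is an upright flat face, y = -65 to 65 mm, from 10 to 40 mm above the table; a 10 mm foot plate lies 2 mm behind it. The bed is flat, its top 40 mm above the table. Fingers lowered in front of the face stop against it; above 40 mm they pass over it.
- block: Printing block, wood with a brass face, 90 (vise x) x 60 x 31 mm, gripped by the jaws. Origin: middle of its underside. The jaws' grip lets it move only straight up and down, stiffly: about 6 N starts it down, and it stays where it is pushed. It starts 3 to 9 mm too high (varies); seated, its underside lies 60 mm above the table.
- block_face (a point): Middle of the block's brass top face, 31 mm above its underside: 91 mm above the table when seated, 17 mm above the jaws. Tap near the middle. Merely touching the parallels does not clamp them: pressed on to them with a steady 15 to 22 N the block keeps them clamped when the fingers leave; it hardly moves then (about 0.3 mm), so go by the force. The face must not be pressed harder than 40 N.
- blue_parallel: Blue strip 130 x 12 x 20 mm (about 60 to 110 g), lying along the vise's x on the bed, under the block, beside one jaw: its middle at y = +22 or -22 mm of the vise (blue and red swap sides). Origin: middle of its underside; x along its length, away from the robot at yaw 0. While the block is up it slides freely along x (about 0.3 to 0.8 N).
- red_parallel: Red strip, the same size as the blue one, under the other side of the block.
- blue_end (a point): Middle of the near end face of the blue parallel (10 mm above its underside). At the start it stands 12 to 35 mm out beyond the near end of the vise bed (x = -102 to -125 mm in the vise's frame); flush is x = -90 mm.
- red_end (a point): The same point of the red parallel.
- paint_cyan: Bystander: white paint bottle with blue label, 44 mm across, 100 mm tall. Origin: middle of its underside.
- paint_orange: Bystander: white paint bottle with orange label, 44 mm across, 100 mm tall. Origin: middle of its underside.
- brush_jar: Bystander: glass jar with brushes, 70 mm across, 180 mm tall with the brushes. Origin: middle of its underside.
- spare_parallel: Bystander: yellow spare strip 130 x 12 x 20 mm lying on the table. Origin: middle of its underside.
- spare_block: Bystander: spare printing block of darker wood, 90 x 60 x 31 mm, on the table. Origin: middle of its underside.
- mallet: Bystander: two-faced mallet lying on the table, handle 170 mm long, head 100 mm wide. Not needed. Origin: under the handle's end at the head.
Not all that is in view belongs to the job. There is more than one size of the blue_parallel; the job needs the smaller. There is more than one size of the red_parallel; the job needs the smaller.

How it is judged (in metres and radians):
On the way, in this order (a step that is already met when the one before it is completed fails the run):
1. both parallels are pushed in until their near ends are flush with the near end of the bed (within 5 mm) (x of blue_end in the frame of vise between -0.095 and -0.085 m and x of red_end in the frame of vise between -0.095 and -0.085 m), for 0.2 s.
2. the block is tapped down so that, with the fingers off it, it clamps both parallels (more than 3 N on each) (all of step 1 and contact force between block and blue_parallel above 3 N and contact force between block and red_parallel above 3 N and contact force between the fingers and block below 0.3 N), for 0.2 s.
3. the blue parallel is tested with a push of more than 1.5 N of the fingers and holds (all of step 1 and contact force between block and blue_parallel above 3 N and contact force between block and red_parallel above 3 N and contact force between the fingers and blue_parallel above 1.5 N).
4. the red parallel is tested in the same way and holds (all of step 1 and contact force between block and blue_parallel above 3 N and contact force between block and red_parallel above 3 N and contact force between the fingers and red_parallel above 1.5 N).
At the end, for the whole second after the job is handed in: The block sits on both parallels and clamps each with more than 3 N; the near ends of both parallels are flush with the near end of the vise bed within 5 mm (all of step 1 and contact force between block and blue_parallel above 3 N and contact force between block and red_parallel above 3 N); the robot touches nothing.
It fails at once if the block's face is pressed harder than 40 N (contact force between any of the fingers, the arm and block above 40 N).
It fails at once if a parallel is pushed harder than 20 N (contact force between the fingers and blue_parallel above 20 N or contact force between the fingers and red_parallel above 20 N).
It fails at once if a bystander is moved by more than 20 mm (distance of any of paint_cyan, paint_orange, brush_jar, spare_parallel, spare_block, mallet from where it was at the start of the episode above 0.02 m).
It also fails if it takes over 67 s, if anything falls off the work surface, if the arm or the gripper's body presses on something with over 40 N, if the wrist force passes 120 N, or if a joint passes its speed limit or range.

## Working session

There is one attempt and no reset: what is moved stays moved. The work goes in short steps, Python scripts to look and compute and a tool call to move; the robot and the scene stay as the last step left them, time stands still between calls to the robot, and variables do not carry over. Pictures are saved under pics/ and viewed, at most 10 in all, crops included, and the job is handed in when it is done.

Besides the shell and the picture viewer there is one more tool, called after "Request:" by a JSON object that holds its "method" and its "body", one argument or row to a line. carry_out: Moves the arm, as the interface text tells. Its arguments: {"type":"object","properties":{"targets":{"type":"array","items":{"type":"object","properties":{"x":{"type":"number"},"y":{"type":"number"},"z":{"type":"number"},"roll":{"type":"number"},"grip":{"type":"number"}}}},"squeeze":{"type":"number"}},"required":["targets"]}

```bash
mkdir -p pics
cat > h.py <<'E'
import numpy as np, cv2
from plant import telemetry, cams, bot
def und(c,uv):
    K=np.array(c["intrinsics"]); d=np.array([c["k1"],0,0,0.],float)
    return cv2.undistortPoints(np.array(uv,float).reshape(-1,1,2),K,d).reshape(-1,2)
def plane(c,uv,z):
    R=np.array(c["R"]);t=np.array(c["t"]);p=und(c,uv);o=-R.T@t
    d=np.c_[p,np.ones(len(p))]@R
    return o+d*((z-o[2])/d[:,2])[:,None]
def proj(c,X):
    R=np.array(c["R"]);t=np.array(c["t"])
    return cv2.projectPoints(np.array(X,float).reshape(-1,1,3),cv2.Rodrigues(R)[0],t,np.array(c["intrinsics"]),np.array([c["k1"],0,0,0.]))[0].reshape(-1,2)
E
python3 - <<'E'
from h import *
for n in("top","side"):
    c=cams.camera(n); cv2.imwrite(f"pics/{n}0.png",c["color"]); np.save(f"{n}0.npy",c,allow_pickle=True)
    R=np.array(c["R"]);print(n,-R.T@np.array(c["t"]),R[2],c["k1"],c["intrinsics"][0][0])
s=telemetry.observe();print(s)
E
```

```text
top [ 426.79029626    4.28087553 1206.37888802] [ 0.09630982 -0.02278609 -0.99509055] -0.052176333045580926 375.7580268473569
side [ -3.90784702 635.62326025 680.7385515 ] [ 0.51518831 -0.63446385 -0.5762262 ] -0.06073907765871909 432.7048840754885
{'t': 0.1, 'joint_positions': array([-1.41698932e+00,  2.76518892e-01,  1.50599318e+00, -7.61420381e-06,
        1.36068513e+00, -1.21006952e-01]), 'joint_velocities': array([-0.00072431, -0.00129953, -0.00376147,  0.00135716,  0.00055318,
        0.00032415]), 'joint_efforts': array([ 1.58037750e-03, -4.05457163e+01, -2.37779438e+01,  7.04804272e-02,
        2.99232092e-02, -4.69669897e-05]), 'position': array([ 155.97200529, -553.08237495,  301.90376435]), 'tool_rot': array([-3.11039215e+00, -4.30102392e-01,  5.29997871e-05]), 'wrist_force': array([-0.17252142,  0.0588218 ,  0.46096473]), 'wrist_torque': array([-0.03719701, -0.03941963,  0.00303772]), 'finger_force': 0.0, 'width': 1.0043260828904705}
```

View pics/top0.png

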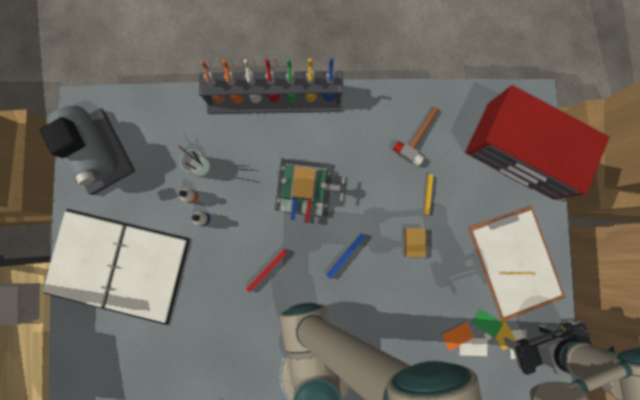

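View pics/side0.png

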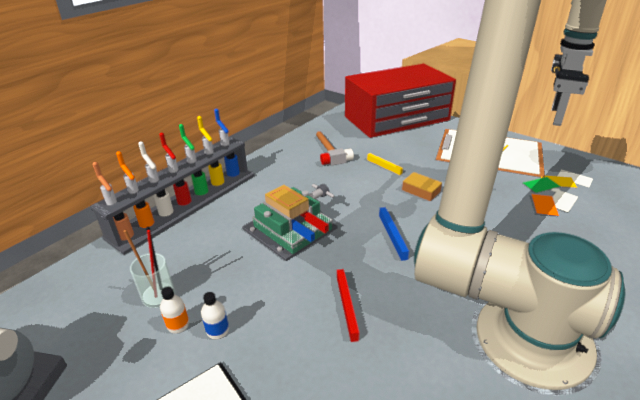

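Top view: the vise is at about (305,190). A blue strip at (294,208) and a red one at (308,212) stick out of it. The other candidates are the loose blue strip at (348,256) and loose red strip at (267,270), which look longer and lie on the table. The ones in the vise fit the description. I'll confirm with an enlarged crop and measure.

```bash
cat > m.py <<'E'
from h import *
def masks(img):
    h=cv2.cvtColor(img,cv2.COLOR_BGR2HSV)
    return {"blue":cv2.inRange(h,(105,130,50),(125,255,255)),"red":cv2.inRange(h,(0,170,70),(6,255,255))|cv2.inRange(h,(174,170,70),(180,255,255)),
     "green":cv2.inRange(h,(60,60,30),(90,255,255)),"brass":cv2.inRange(h,(10,90,90),(28,255,255))}
E
python3 - <<'E'
from m import *
T=np.load("top0.npy",allow_pickle=True).item();S=np.load("side0.npy",allow_pickle=True).item()
a=cv2.resize(T["color"][145:235,260:350],(396,396),interpolation=2);b=cv2.resize(S["color"][175:265,235:345],(396,396),interpolation=2)
cv2.imwrite("pics/crop0.png",np.hstack([a,b]))
for n,c,z0 in(("top",T,0),("side",S,0)):
  for k,m in masks(c["color"]).items():
    for q in cv2.findContours(m,0,2)[0]:
      if cv2.contourArea(q)<25: continue
      r=cv2.minAreaRect(q); z={"green":74,"brass":96}.get(k,60 if (250<r[0][0]<345 and 170<r[0][1]<250) else 20)
      if not(180<r[0][0]<450 and 120<r[0][1]<340):continue
      P=plane(c,cv2.boxPoints(r),z); print(n,k,np.round(r[0]),cv2.contourArea(q),"z",z,np.round(P[:,:2]).tolist(),np.round([np.linalg.norm(P[0]-P[1]),np.linalg.norm(P[1]-P[2])]))
E
```

```text
top blue [346. 256.] 230.5 z 20 [[311.0, -40.0], [438.0, -153.0], [427.0, -165.0], [301.0, -53.0]] [169.  17.]
top blue [294. 208.] 49.0 z 60 [[489.0, 66.0], [548.0, 57.0], [546.0, 46.0], [488.0, 54.0]] [59. 11.]
top red [266. 270.] 142.0 z 20 [[276.0, 207.0], [392.0, 92.0], [385.0, 84.0], [269.0, 199.0]] [164.  11.]
top red [398. 147.] 37.5 z 20 [[709.0, -267.0], [732.0, -284.0], [721.0, -298.0], [699.0, -282.0]] [28. 18.]
top green [300. 309.] 160.5 z 74 [[220.0, 92.0], [239.0, -6.0], [218.0, -10.0], [199.0, 87.0]] [100.  22.]
top green [320. 185.] 198.0 z 74 [[538.0, -6.0], [636.0, -21.0], [632.0, -47.0], [534.0, -32.0]] [99. 26.]
top green [286. 182.] 201.5 z 74 [[551.0, 96.0], [650.0, 82.0], [646.0, 56.0], [547.0, 71.0]] [101.  26.]
top brass [415. 242.] 554.0 z 96 [[450.0, -275.0], [448.0, -335.0], [366.0, -331.0], [367.0, -272.0]] [60. 83.]
top brass [428. 194.] 215.5 z 96 [[491.0, -332.0], [612.0, -350.0], [610.0, -369.0], [489.0, -351.0]] [123.  19.]
top brass [303. 182.] 582.5 z 96 [[552.0, 61.0], [643.0, 49.0], [635.0, -13.0], [543.0, 0.0]] [92. 62.]
top brass [424. 127.] 
[... 1913 characters left out ...]
[1012.0, -4.0]] [ 23. 198.]
side brass [287. 201.] 868.0 z 96 [[631.0, 71.0], [672.0, -18.0], [532.0, 3.0], [503.0, 84.0]] [ 98. 142.]
side brass [421. 186.] 693.5 z 96 [[392.0, -163.0], [423.0, -259.0], [321.0, -253.0], [298.0, -161.0]] [101. 102.]
side brass [216. 175.] 238.0 z 96 [[866.0, 41.0], [847.0, 9.0], [755.0, 75.0], [774.0, 104.0]] [ 37. 113.]
side brass [384. 163.] 277.0 z 96 [[542.0, -237.0], [558.0, -280.0], [433.0, -257.0], [422.0, -218.0]] [ 45. 127.]
side brass [324. 141.] 116.5 z 96 [[746.0, -274.0], [751.0, -304.0], [645.0, -237.0], [643.0, -210.0]] [ 31. 126.]
side brass [442. 145.] 84.0 z 96 [[467.0, -518.0], [435.0, -541.0], [353.0, -360.0], [381.0, -339.0]] [ 40. 199.]
```

View pics/crop0.png

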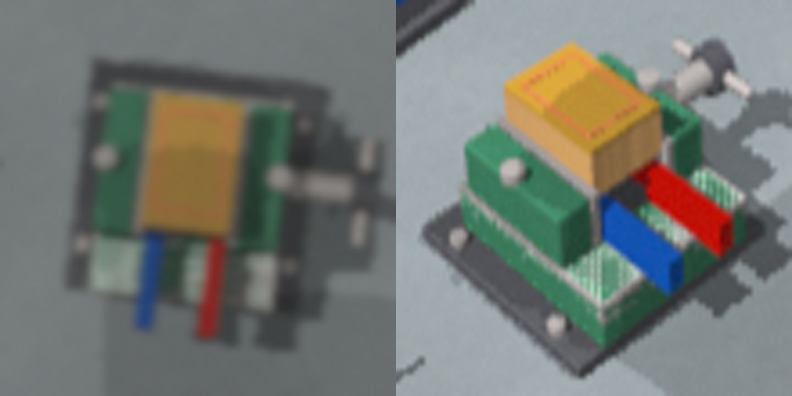

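The crop shows the blue strip (crop 145,327) and the red strip (crop 207,338) held under the block in the vise. They are 11–12 mm wide. The loose strips measure about 165 mm, so they are the larger decoys. From the jaws and brass face, the vise origin is about (592,25), yaw about -8.3°, with blue at +y. Next I turn and move to a point in front of the vise.

Request:
{"method": "carry_out", "body": {
  "targets": [
    {"roll":6,"grip":34},
    {"roll":6},
    {"roll":6},
    {"roll":6},
    {"x":12.4,"y":-39.7},
    {"x":12.4,"y":-39.7},
    {"x":12.4,"y":-39.7},
    {"x":12.4,"y":-39.7},
    {"x":12.4,"y":-39.7},
    {"x":12.4,"y":-39.7},
    {"x":12.4,"y":-39.7},
    {"x":12.4,"y":-39.7},
    {"x":12.4,"y":-39.7},
    {"x":12.4,"y":-39.7},
    {"x":12.4,"y":-39.7},
    {"x":12.4,"y":-39.7},
    {"x":12.4,"y":-39.7},
    {"x":12.4,"y":-39.7},
    {"x":12.4,"y":-39.7},
    {"x":12.4,"y":-39.7}
  ]
}}

```text
invalid input at $.targets[0]: expected keys x, y, z, roll, grip
```

Request:
{"method": "carry_out", "body": {
  "targets": [
    {"x":0,"y":0,"z":0,"roll":6,"grip":34},
    {"x":0,"y":0,"z":0,"roll":6,"grip":34},
    {"x":0,"y":0,"z":0,"roll":6,"grip":34},
    {"x":0,"y":0,"z":0,"roll":6,"grip":34},
    {"x":12.4,"y":-39.7,"z":0,"roll":0,"grip":34},
    {"x":12.4,"y":-39.7,"z":0,"roll":0,"grip":34},
    {"x":12.4,"y":-39.7,"z":0,"roll":0,"grip":34},
    {"x":12.4,"y":-39.7,"z":0,"roll":0,"grip":34},
    {"x":12.4,"y":-39.7,"z":0,"roll":0,"grip":34},
    {"x":12.4,"y":-39.7,"z":0,"roll":0,"grip":34},
    {"x":12.4,"y":-39.7,"z":0,"roll":0,"grip":34},
    {"x":12.4,"y":-39.7,"z":0,"roll":0,"grip":34},
    {"x":12.4,"y":-39.7,"z":0,"roll":0,"grip":34},
    {"x":12.4,"y":-39.7,"z":0,"roll":0,"grip":34},
    {"x":12.4,"y":-39.7,"z":0,"roll":0,"grip":34},
    {"x":12.4,"y":-39.7,"z":0,"roll":0,"grip":34},
    {"x":12.4,"y":-39.7,"z":0,"roll":0,"grip":34},
    {"x":12.4,"y":-39.7,"z":0,"roll":0,"grip":34},
    {"x":12.4,"y":-39.7,"z":0,"roll":0,"grip":34},
    {"x":12.4,"y":-39.7,"z":0,"roll":0,"grip":34}
  ]
}}

```text
t: 1.77
position: [443.7, 48.9, 302.5]
tool_rot: [3.133, -0.225, -0.0]
wrist_force: [-0.1, -1.1, 0.9]
width: 0.341
finger_force: 0.0
```

Request:
{"method": "carry_out", "body": {
  "targets": [
    {"x":0,"y":2,"z":30,"roll":0,"grip":34},
    {"x":0,"y":0,"z":35,"roll":0,"grip":34},
    {"x":0,"y":0,"z":35,"roll":0,"grip":34},
    {"x":0,"y":0,"z":35,"roll":0,"grip":34},
    {"x":0,"y":0,"z":25,"roll":0,"grip":34},
    {"x":0,"y":0,"z":15,"roll":0,"grip":34},
    {"x":0,"y":0,"z":0,"roll":0,"grip":34}
  ]
}}

```text
t: 2.35
position: [440.7, 44.9, 124.5]
tool_rot: [3.133, -0.226, -0.013]
wrist_force: [0.2, 0.8, 0.1]
width: 0.346
finger_force: 0.0
```

Run:
```python
from m import *
S=cams.camera("side");T=cams.camera("top")
np.save("side1.npy",S,allow_pickle=True)
# predicted points in vise frame
o=np.array([592,25,0]);a=np.radians(-8.3);R=np.array([[np.cos(a),-np.sin(a),0],[np.sin(a),np.cos(a),0],[0,0,1]])
f=lambda *p:R@np.array(p,float)+o
im=cv2.resize(S["color"][160:280,220:380],(800,600),interpolation=2)
for P,col in(((-90,65,40),(255,255,0)),((-90,-65,40),(255,255,0)),((-90,0,40),(255,255,0)),((50,64,74),(255,0,255)),((-50,64,74),(255,0,255)),((-50,30,74),(255,0,255)),((-45,30,97),(255,255,255)),((-45,-30,97),(255,255,255)),((45,30,97),(255,255,255)),((-110,28,60),(0,255,255)),((-110,-16,60),(0,255,255)),((-110,-28,60),(0,255,255))):
    u=(proj(S,[f(*P)])[0]-[220,160]+.5)*5
    cv2.circle(im,tuple(int(v) for v in u),4,col,1)
cv2.imwrite("pics/s1.png",im)
s=telemetry.observe();print(s["position"],s["wrist_force"])
```

```text
[443.19942427  44.66602509 127.4485795 ] [ 0.40243125  0.92177708 -0.48508226]
```

View pics/s1.png

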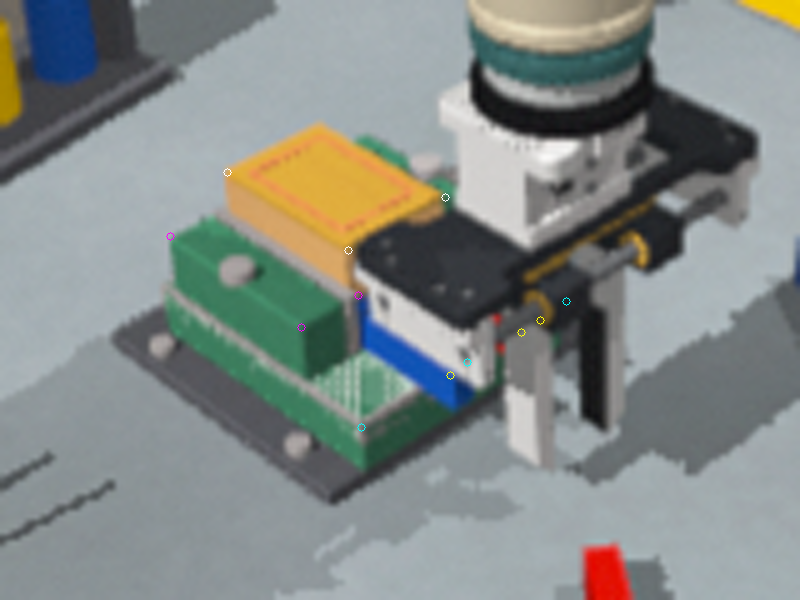

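Predicted points agree with the picture to 1–2 pixels: bed corner at crop (365,432), block corner at (352,254). The block may be a few mm nearer than predicted. Both fingers stand in front of the strip ends. I advance slowly until the fingers meet the bed face, which sets the flush position.

Request:
{"method": "carry_out", "body": {
  "targets": [
    {"x":5,"y":-3,"z":0,"roll":0,"grip":34},
    {"x":4,"y":0,"z":0,"roll":0,"grip":34},
    {"x":3,"y":0,"z":0,"roll":0,"grip":34},
    {"x":3,"y":0,"z":0,"roll":0,"grip":34},
    {"x":3,"y":0,"z":0,"roll":0,"grip":34},
    {"x":3,"y":0,"z":0,"roll":0,"grip":34},
    {"x":3,"y":0,"z":0,"roll":0,"grip":34},
    {"x":3,"y":0,"z":0,"roll":0,"grip":34},
    {"x":3,"y":0,"z":0,"roll":0,"grip":34},
    {"x":3,"y":0,"z":0,"roll":0,"grip":34},
    {"x":3,"y":0,"z":0,"roll":0,"grip":34}
  ]
}}

```text
t: 3.37
position: [479.1, 42.5, 127.5]
tool_rot: [3.133, -0.226, -0.002]
wrist_force: [-1.6, -0.5, 0.0]
width: 0.34
finger_force: 0.6
```

Request:
{"method": "carry_out", "body": {
  "targets": [
    {"x":2,"y":0,"z":0,"roll":0,"grip":34},
    {"x":2,"y":0,"z":0,"roll":0,"grip":34},
    {"x":2,"y":0,"z":0,"roll":0,"grip":34},
    {"x":0,"y":0,"z":0,"roll":0,"grip":34}
  ]
}}

```text
t: 3.7
position: [485.9, 41.5, 127.6]
tool_rot: [3.133, -0.226, 0.001]
wrist_force: [-0.1, 0.0, 0.2]
width: 0.34
finger_force: 0.0
```

Request:
{"method": "carry_out", "body": {
  "targets": [
    {"x":1.5,"y":0,"z":0,"roll":0,"grip":34},
    {"x":1.5,"y":0,"z":0,"roll":0,"grip":34},
    {"x":1,"y":0,"z":0,"roll":0,"grip":34},
    {"x":0,"y":0,"z":0,"roll":0,"grip":34}
  ]
}}

```text
t: 4.03
position: [489.6, 41.0, 127.7]
tool_rot: [3.133, -0.226, 0.001]
wrist_force: [-0.1, 0.1, -1.0]
width: 0.337
finger_force: 0.2
```

Request:
{"method": "carry_out", "body": {
  "targets": [
    {"x":1.5,"y":0,"z":0,"roll":0,"grip":34},
    {"x":1.5,"y":0,"z":0,"roll":0,"grip":34},
    {"x":0,"y":0,"z":0,"roll":0,"grip":34}
  ]
}}

```text
t: 4.28
position: [492.6, 40.6, 127.7]
tool_rot: [3.133, -0.226, 0.001]
wrist_force: [-1.5, -0.2, -0.3]
width: 0.341
finger_force: 0.2
```

Request:
{"method": "carry_out", "body": {
  "targets": [
    {"x":1,"y":0,"z":0,"roll":0,"grip":34},
    {"x":1,"y":0,"z":0,"roll":0,"grip":34},
    {"x":0,"y":0,"z":0,"roll":0,"grip":34}
  ]
}}

```text
t: 4.53
position: [494.2, 40.3, 127.6]
tool_rot: [3.133, -0.226, -0.0]
wrist_force: [-1.3, -0.2, 1.3]
width: 0.344
finger_force: 0.7
```

Request:
{"method": "carry_out", "body": {
  "targets": [
    {"x":1,"y":0,"z":0,"roll":0,"grip":34},
    {"x":1,"y":0,"z":0,"roll":0,"grip":34},
    {"x":0,"y":0,"z":0,"roll":0,"grip":34}
  ]
}}

```text
t: 4.78
position: [494.6, 40.2, 127.4]
tool_rot: [-3.133, 0.226, 0.006]
wrist_force: [-5.5, 0.9, 2.8]
width: 0.343
finger_force: 2.5
```

Request:
{"method": "carry_out", "body": {
  "targets": [
    {"x":1,"y":0,"z":0,"roll":0,"grip":34},
    {"x":0,"y":0,"z":0,"roll":0,"grip":34}
  ]
}}

```text
t: 4.95
position: [494.8, 40.2, 127.3]
tool_rot: [-3.133, 0.226, 0.009]
wrist_force: [-6.3, 1.7, 5.0]
width: 0.341
finger_force: 3.1
```

Run:
```python
from m import *
s=telemetry.observe();print(s["position"],s["wrist_force"],s["wrist_torque"],s["tool_rot"])
```

```text
[494.82709881  40.1934602  127.2858211 ] [-6.29755444  1.74812494  5.0312193 ] [0.29491301 1.13222108 0.17062179] [-3.13338721  0.22564296  0.00905496]
```

The fingers are stopped against the bed face at TCP vise x of about -98.4, as predicted, so both strips should be flush. I back off, rise and close the fingers.

Request:
{"method": "carry_out", "body": {
  "targets": [
    {"x":-6,"y":0,"z":0,"roll":0,"grip":34},
    {"x":-15,"y":0,"z":0,"roll":0,"grip":34},
    {"x":-15,"y":0,"z":0,"roll":0,"grip":34},
    {"x":-10,"y":0,"z":-20,"roll":0,"grip":0},
    {"x":0,"y":0,"z":-40,"roll":0,"grip":0},
    {"x":0,"y":0,"z":-40,"roll":0,"grip":0},
    {"x":0,"y":0,"z":-40,"roll":0,"grip":0},
    {"x":0,"y":0,"z":-20,"roll":0,"grip":0},
    {"x":0,"y":0,"z":0,"roll":0,"grip":0},
    {"x":0,"y":0,"z":0,"roll":0,"grip":0}
  ]
}}

```text
t: 5.78
position: [452.7, 46.4, 288.8]
tool_rot: [3.133, -0.226, 0.008]
wrist_force: [-0.4, 0.1, -0.3]
width: 0.003
finger_force: 0.0
```

Run:
```python
from m import *
S=cams.camera("side")
np.save("side2.npy",S,allow_pickle=True)
im=cv2.resize(S["color"][160:280,220:380],(800,600),interpolation=2)
cv2.imwrite("pics/s2.png",im)
s=telemetry.observe();print(s["position"],s["wrist_force"],s["width"])
```

```text
[451.63467135  46.46587542 287.27180267] [-0.49980962  0.12856625 -0.26453963] 0.00637498077081414
```

View pics/s2.png

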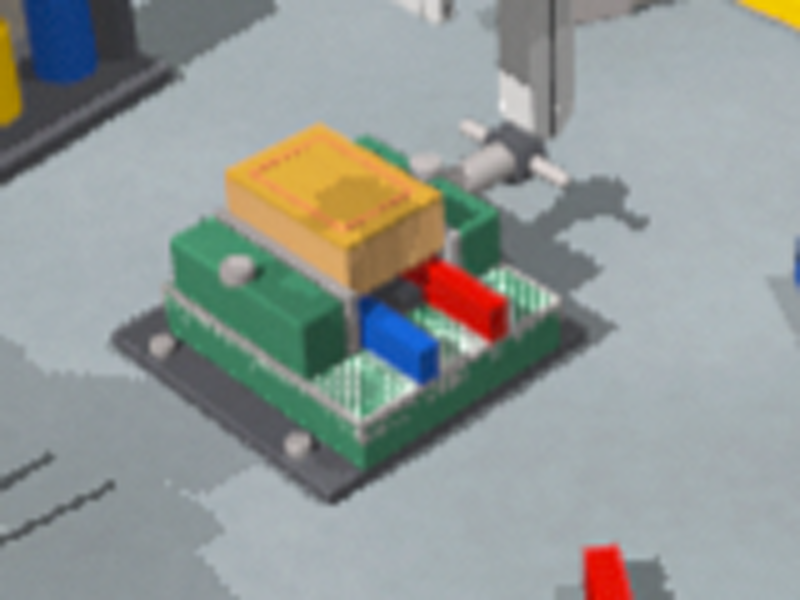

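The blue end (crop 435,380) and the red end (505,335) lie on the bed's near edge line from (362,428) to (558,300), so both are flush. I move over the block's middle.

Request:
{"method": "carry_out", "body": {
  "targets": [
    {"x":30,"y":1,"z":0,"roll":0,"grip":0},
    {"x":35,"y":0,"z":0,"roll":0,"grip":0},
    {"x":35,"y":0,"z":0,"roll":0,"grip":0},
    {"x":30,"y":0,"z":0,"roll":0,"grip":0},
    {"x":12,"y":0,"z":20,"roll":0,"grip":0},
    {"x":0,"y":0,"z":30,"roll":0,"grip":0},
    {"x":0,"y":0,"z":20,"roll":0,"grip":0},
    {"x":0,"y":0,"z":10,"roll":0,"grip":0},
    {"x":0,"y":0,"z":0,"roll":0,"grip":0},
    {"x":0,"y":0,"z":0,"roll":0,"grip":0}
  ]
}}

```text
t: 6.67
position: [591.6, 25.1, 206.5]
tool_rot: [3.133, -0.226, -0.003]
wrist_force: [0.1, 0.1, 0.1]
width: 0.005
finger_force: 0.0
```

Request:
{"method": "carry_out", "body": {
  "targets": [
    {"x":0,"y":0,"z":2,"roll":0,"grip":0},
    {"x":0,"y":0,"z":2,"roll":0,"grip":0},
    {"x":0,"y":0,"z":1,"roll":0,"grip":0},
    {"x":0,"y":0,"z":1,"roll":0,"grip":0},
    {"x":0,"y":0,"z":0,"roll":0,"grip":0}
  ]
}}

```text
t: 7.08
position: [592.1, 25.1, 202.1]
tool_rot: [3.133, -0.226, 0.001]
wrist_force: [-0.3, 0.3, -0.4]
width: 0.0
finger_force: 0.0
```

Request:
{"method": "carry_out", "body": {
  "targets": [
    {"x":0,"y":0,"z":1,"roll":0,"grip":0},
    {"x":0,"y":0,"z":1,"roll":0,"grip":0},
    {"x":0,"y":0,"z":1,"roll":0,"grip":0},
    {"x":0,"y":0,"z":1,"roll":0,"grip":0},
    {"x":0,"y":0,"z":0,"roll":0,"grip":0}
  ]
}}

```text
t: 7.5
position: [591.9, 25.1, 197.4]
tool_rot: [3.133, -0.226, -0.001]
wrist_force: [0.2, 0.1, 0.4]
width: 0.004
finger_force: 0.0
```

Request:
{"method": "carry_out", "body": {
  "targets": [
    {"x":0,"y":0,"z":1,"roll":0,"grip":0},
    {"x":0,"y":0,"z":1,"roll":0,"grip":0},
    {"x":0,"y":0,"z":0,"roll":0,"grip":0}
  ]
}}

```text
t: 7.75
position: [591.9, 25.2, 195.4]
tool_rot: [3.133, -0.226, -0.001]
wrist_force: [-0.4, 0.2, 0.5]
width: 0.003
finger_force: 0.0
```

Request:
{"method": "carry_out", "body": {
  "targets": [
    {"x":0,"y":0,"z":1,"roll":0,"grip":0},
    {"x":0,"y":0,"z":1,"roll":0,"grip":0},
    {"x":0,"y":0,"z":0,"roll":0,"grip":0}
  ]
}}

```text
t: 8.0
position: [592.1, 25.1, 194.3]
tool_rot: [3.133, -0.226, 0.001]
wrist_force: [-1.2, 0.1, 3.4]
width: 0.007
finger_force: 2.0
```

Contact at tip z of about 97.4, so the block is some 6 mm high. I continue gently.

Request:
{"method": "carry_out", "body": {
  "targets": [
    {"x":0,"y":0,"z":1,"roll":0,"grip":0},
    {"x":0,"y":0,"z":1,"roll":0,"grip":0},
    {"x":0,"y":0,"z":0,"roll":0,"grip":0}
  ]
}}

```text
t: 8.25
position: [592.1, 25.1, 192.4]
tool_rot: [3.133, -0.226, 0.001]
wrist_force: [-1.0, -0.2, 4.6]
width: 0.008
finger_force: 2.4
```

Request:
{"method": "carry_out", "body": {
  "targets": [
    {"x":0,"y":0,"z":1,"roll":0,"grip":0},
    {"x":0,"y":0,"z":1,"roll":0,"grip":0},
    {"x":0,"y":0,"z":0,"roll":0,"grip":0}
  ]
}}

```text
t: 8.5
position: [592.0, 25.1, 190.4]
tool_rot: [3.133, -0.226, 0.001]
wrist_force: [-1.3, 1.2, 4.8]
width: 0.006
finger_force: 2.5
```

Request:
{"method": "carry_out", "body": {
  "targets": [
    {"x":0,"y":0,"z":1,"roll":0,"grip":0},
    {"x":0,"y":0,"z":0,"roll":0,"grip":0}
  ]
}}

```text
t: 8.67
position: [592.1, 25.1, 189.5]
tool_rot: [3.133, -0.226, 0.001]
wrist_force: [-1.2, -0.7, 5.6]
width: 0.008
finger_force: 2.6
```

Request:
{"method": "carry_out", "body": {
  "targets": [
    {"x":0,"y":0,"z":1,"roll":0,"grip":0},
    {"x":0,"y":0,"z":0,"roll":0,"grip":0}
  ]
}}

```text
t: 8.83
position: [592.1, 25.1, 188.5]
tool_rot: [3.133, -0.226, 0.001]
wrist_force: [-1.9, -0.4, 5.3]
width: 0.0
finger_force: 2.6
```

Request:
{"method": "carry_out", "body": {
  "targets": [
    {"x":0,"y":0,"z":0.6,"roll":0,"grip":0},
    {"x":0,"y":0,"z":0,"roll":0,"grip":0}
  ]
}}

```text
t: 9.0
position: [592.1, 25.1, 188.4]
tool_rot: [3.133, -0.226, 0.002]
wrist_force: [-3.3, -0.2, 8.4]
width: 0.002
finger_force: 4.2
```

Request:
{"method": "carry_out", "body": {
  "targets": [
    {"x":0,"y":0,"z":0.5,"roll":0,"grip":0},
    {"x":0,"y":0,"z":0,"roll":0,"grip":0}
  ]
}}

```text
t: 9.17
position: [592.0, 25.1, 188.4]
tool_rot: [3.133, -0.226, 0.002]
wrist_force: [-3.3, 0.6, 11.2]
width: 0.004
finger_force: 5.4
```

The block is seated and the force rises about 5 N per mm. I build up to about 19 N.

Request:
{"method": "carry_out", "body": {
  "targets": [
    {"x":0,"y":0,"z":0.7,"roll":0,"grip":0},
    {"x":0,"y":0,"z":0,"roll":0,"grip":0},
    {"x":0,"y":0,"z":0,"roll":0,"grip":0}
  ]
}}

```text
t: 9.42
position: [592.0, 25.1, 188.4]
tool_rot: [3.133, -0.226, 0.003]
wrist_force: [-3.7, 0.6, 15.4]
width: 0.005
finger_force: 7.0
```

Request:
{"method": "carry_out", "body": {
  "targets": [
    {"x":0,"y":0,"z":0.7,"roll":0,"grip":0},
    {"x":0,"y":0,"z":0,"roll":0,"grip":0},
    {"x":0,"y":0,"z":0,"roll":0,"grip":0}
  ]
}}

```text
t: 9.67
position: [592.0, 25.1, 188.4]
tool_rot: [3.133, -0.226, 0.003]
wrist_force: [-5.2, 0.4, 18.4]
width: 0.005
finger_force: 8.7
```

Request:
{"method": "carry_out", "body": {
  "targets": [
    {"x":0,"y":0,"z":0.4,"roll":0,"grip":0},
    {"x":0,"y":0,"z":0,"roll":0,"grip":0},
    {"x":0,"y":0,"z":0,"roll":0,"grip":0},
    {"x":0,"y":0,"z":0,"roll":0,"grip":0},
    {"x":0,"y":0,"z":0,"roll":0,"grip":0}
  ]
}}

```text
t: 10.08
position: [592.0, 25.1, 188.3]
tool_rot: [3.133, -0.226, 0.003]
wrist_force: [-5.0, 1.1, 19.1]
width: 0.007
finger_force: 9.7
```

Steady 19 N. I lift off, then go back to in front of the blue end.

Request:
{"method": "carry_out", "body": {
  "targets": [
    {"x":0,"y":0,"z":-2,"roll":0,"grip":0},
    {"x":0,"y":0,"z":-3,"roll":0,"grip":0},
    {"x":0,"y":0,"z":-10,"roll":0,"grip":0},
    {"x":0,"y":0,"z":-15,"roll":0,"grip":0},
    {"x":0,"y":0,"z":0,"roll":0,"grip":0},
    {"x":0,"y":0,"z":0,"roll":0,"grip":0},
    {"x":-20,"y":-5,"z":0,"roll":0,"grip":0},
    {"x":-35,"y":-5,"z":0,"roll":0,"grip":0},
    {"x":-35,"y":-5,"z":0,"roll":0,"grip":0},
    {"x":-30,"y":-7,"z":0,"roll":0,"grip":0},
    {"x":-10,"y":0,"z":0,"roll":0,"grip":0},
    {"x":0,"y":0,"z":25,"roll":0,"grip":0},
    {"x":0,"y":0,"z":25,"roll":0,"grip":0},
    {"x":0,"y":0,"z":10,"roll":0,"grip":0},
    {"x":0,"y":0,"z":0,"roll":0,"grip":0},
    {"x":0,"y":0,"z":0,"roll":0,"grip":0}
  ]
}}

```text
t: 11.42
position: [466.8, 65.4, 154.1]
tool_rot: [3.133, -0.226, -0.002]
wrist_force: [0.0, 0.3, 0.7]
width: 0.005
finger_force: 0.0
```

Request:
{"method": "carry_out", "body": {
  "targets": [
    {"x":5,"y":0,"z":7,"roll":0,"grip":0},
    {"x":8,"y":0,"z":3,"roll":0,"grip":0},
    {"x":6,"y":0,"z":0,"roll":0,"grip":0},
    {"x":4,"y":0,"z":0,"roll":0,"grip":0},
    {"x":3,"y":0,"z":0,"roll":0,"grip":0},
    {"x":2,"y":0,"z":0,"roll":0,"grip":0},
    {"x":1,"y":0,"z":0,"roll":0,"grip":0},
    {"x":0,"y":0,"z":0,"roll":0,"grip":0}
  ]
}}

```text
t: 12.08
position: [495.4, 61.4, 144.9]
tool_rot: [3.133, -0.226, 0.0]
wrist_force: [0.0, -0.2, -0.7]
width: 0.001
finger_force: 0.0
```

Request:
{"method": "carry_out", "body": {
  "targets": [
    {"x":0.7,"y":0,"z":0,"roll":0,"grip":0},
    {"x":0.7,"y":0,"z":0,"roll":0,"grip":0},
    {"x":0,"y":0,"z":0,"roll":0,"grip":0}
  ]
}}

```text
t: 12.33
position: [496.6, 61.2, 144.8]
tool_rot: [3.133, -0.226, 0.0]
wrist_force: [0.9, -0.2, -1.4]
width: 0.002
finger_force: 0.0
```

Request:
{"method": "carry_out", "body": {
  "targets": [
    {"x":0.7,"y":0,"z":0,"roll":0,"grip":0},
    {"x":0.7,"y":0,"z":0,"roll":0,"grip":0},
    {"x":0,"y":0,"z":0,"roll":0,"grip":0}
  ]
}}

```text
t: 12.58
position: [497.5, 61.1, 144.7]
tool_rot: [3.133, -0.226, -0.002]
wrist_force: [-1.8, 0.5, 0.4]
width: 0.002
finger_force: 0.7
```

Request:
{"method": "carry_out", "body": {
  "targets": [
    {"x":0.5,"y":0,"z":0,"roll":0,"grip":0},
    {"x":0.4,"y":0,"z":0,"roll":0,"grip":0},
    {"x":0,"y":0,"z":0,"roll":0,"grip":0}
  ]
}}

```text
t: 12.83
position: [497.7, 61.0, 144.6]
tool_rot: [-3.133, 0.226, 0.005]
wrist_force: [-3.7, 0.8, 3.3]
width: 0.005
finger_force: 2.2
```

The blue parallel holds at about 3.7 N. On to red.

Request:
{"method": "carry_out", "body": {
  "targets": [
    {"x":-3,"y":0,"z":0,"roll":0,"grip":0},
    {"x":-10,"y":0,"z":0,"roll":0,"grip":0},
    {"x":0,"y":12,"z":0,"roll":0,"grip":0},
    {"x":0,"y":20,"z":0,"roll":0,"grip":0},
    {"x":0,"y":12,"z":0,"roll":0,"grip":0},
    {"x":0,"y":0,"z":0,"roll":0,"grip":0},
    {"x":5,"y":0,"z":0,"roll":0,"grip":0},
    {"x":3,"y":0,"z":0,"roll":0,"grip":0},
    {"x":1,"y":0,"z":0,"roll":0,"grip":0},
    {"x":0,"y":0,"z":0,"roll":0,"grip":0}
  ]
}}

```text
t: 13.67
position: [489.3, 18.2, 144.8]
tool_rot: [3.134, -0.225, 0.001]
wrist_force: [-0.0, -0.3, 0.5]
width: 0.006
finger_force: 0.0
```

Request:
{"method": "carry_out", "body": {
  "targets": [
    {"x":0.7,"y":0,"z":0,"roll":0,"grip":0},
    {"x":0.7,"y":0,"z":0,"roll":0,"grip":0},
    {"x":0,"y":0,"z":0,"roll":0,"grip":0}
  ]
}}

```text
t: 13.92
position: [490.1, 18.0, 144.7]
tool_rot: [3.133, -0.225, 0.0]
wrist_force: [0.0, -0.7, 0.1]
width: 0.008
finger_force: 0.0
```

Request:
{"method": "carry_out", "body": {
  "targets": [
    {"x":0.6,"y":0,"z":0,"roll":0,"grip":0},
    {"x":0.6,"y":0,"z":0,"roll":0,"grip":0},
    {"x":0,"y":0,"z":0,"roll":0,"grip":0}
  ]
}}

```text
t: 14.17
position: [491.2, 17.6, 144.7]
tool_rot: [3.133, -0.226, -0.0]
wrist_force: [0.6, 1.0, 0.6]
width: 0.004
finger_force: 0.1
```

Request:
{"method": "carry_out", "body": {
  "targets": [
    {"x":0.5,"y":0,"z":0,"roll":0,"grip":0},
    {"x":0.5,"y":0,"z":0,"roll":0,"grip":0},
    {"x":0,"y":0,"z":0,"roll":0,"grip":0}
  ]
}}

```text
t: 14.42
position: [491.4, 17.5, 144.6]
tool_rot: [-3.133, 0.226, 0.003]
wrist_force: [-2.1, 0.6, 2.4]
width: 0.008
finger_force: 1.2
```

Request:
{"method": "carry_out", "body": {
  "targets": [
    {"x":0.5,"y":0,"z":0,"roll":0,"grip":0},
    {"x":0.4,"y":0,"z":0,"roll":0,"grip":0},
    {"x":0,"y":0,"z":0,"roll":0,"grip":0}
  ]
}}

```text
t: 14.67
position: [491.5, 17.5, 144.5]
tool_rot: [-3.133, 0.226, 0.006]
wrist_force: [-4.8, 0.9, 3.6]
width: 0.005
finger_force: 2.6
```

The red parallel holds at about 4.8 N. I retreat and check.

Request:
{"method": "carry_out", "body": {
  "targets": [
    {"x":-4,"y":0,"z":0,"roll":0,"grip":0},
    {"x":-15,"y":0,"z":0,"roll":0,"grip":0},
    {"x":-20,"y":0,"z":-10,"roll":0,"grip":0},
    {"x":-10,"y":0,"z":-40,"roll":0,"grip":0},
    {"x":0,"y":0,"z":-40,"roll":0,"grip":0},
    {"x":0,"y":0,"z":-40,"roll":0,"grip":0},
    {"x":0,"y":0,"z":0,"roll":0,"grip":0},
    {"x":0,"y":0,"z":0,"roll":0,"grip":0}
  ]
}}

```text
t: 15.33
position: [446.7, 24.0, 277.4]
tool_rot: [3.133, -0.226, 0.014]
wrist_force: [-0.7, -0.7, -0.5]
width: 0.001
finger_force: 0.0
```

Run:
```python
from m import *
S=cams.camera("side")
cv2.imwrite("pics/s3.png",cv2.resize(S["color"][160:280,220:380],(800,600),interpolation=2))
print(telemetry.observe()["wrist_force"])
```

```text
[-1.04167839  0.39938586 -0.08582483]
```

View pics/s3.png

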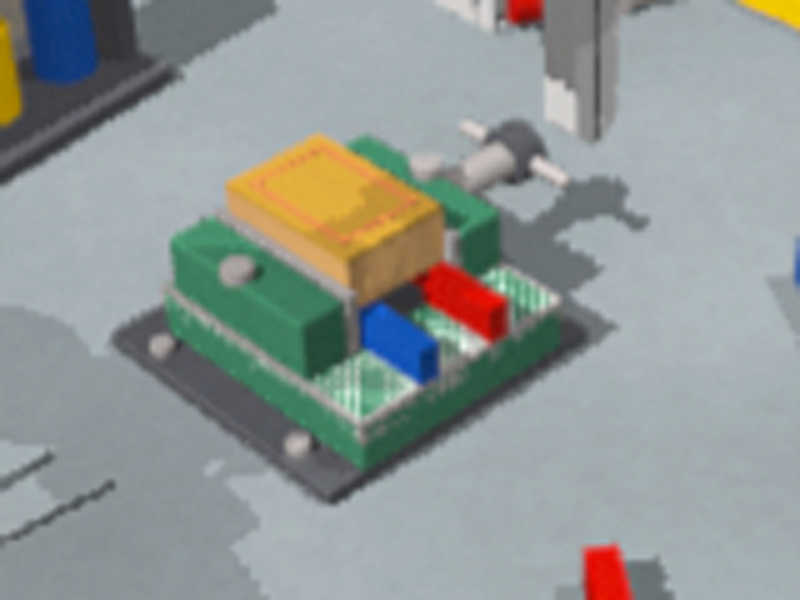

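The block has come down (its near corner moved from crop (352,254) to about (350,265)). Both ends are still flush at (435,380) and (505,335).

```bash
python3 -c "
from plant import bot
print(bot.job_done())"
```

```text
the job is handed in; nothing more can be done
None
```

The job is handed in, with no verdict returned: both parallels look flush in the last picture, the block was pressed down with a steady 19 N, blue held a 3.7 N test push and red 4.8 N, and the arm went nowhere near the bystanders.

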